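# Find the full salt tin by hefting

### The arm

A 6-joint arm with a two-finger parallel gripper is mounted at the origin on the work surface. World frame = base frame: x ahead of the robot, y to its left, z up, the work surface at z = 0. Lengths are in m, angles in rad, forces in N, time in s.
With the tool pointing down it reaches from about 0.3 to 0.85 m from the base axis. Payload 5.4 kg.
Tool frame: the origin (TCP) lies where the fingers leave the gripper's body, on its centre line; the fingertips stand tcp_to_tips ahead of it and the grasp point (between the pads) lies 54 mm ahead of it (tcp_to_tips is the distance from the TCP to the fingertips, in m); z points along the fingers, y is the line along which they close (so a half turn about z gives the same grasp; the last joint's range is limited). The gripper opens to 85 mm and grips with 20 to 120 N. Pads are 22 mm wide; open, the fingers measure 114 mm over their backs; the gripper's body (76 mm by 85 mm) begins 54 mm behind the grasp point. The pads swing forward as they close: fully open they stand 13 mm farther back than shut.
Start: joints at [1.139, 0.158, 1.597, -0, 1.386, -0.21], TCP at [0.127, 0.561, 0.304] pointing down, gripper open.
Joint ranges: [-2.91, 2.91], [-0.94, 2.29], [0.18, 2.7], [-1.29, 4.43], [0.17, 2.64], [-3, 3]. Speed limits (rad/s): [2.57, 2.57, 3.14, 3.14, 3.14, 3.14].

### API

Orientations are given as a unit quaternion [x, y, z, w].
In Python, from workcell import move_ptp, move_straight, move_joints, open_gripper, gripper_close, sleep, ik, read_state, grab_frame, calibration, MotionError, finish_job, tcp_to_tips gives the robot as it stands. Calls block until the motion is done:
- move_ptp(position, orientation): joint-space move of the TCP to a pose.
- move_straight(position, rot=None, speed=0.15, f_stop=None): straight line of the TCP; rot=None keeps the orientation; speed is the mean speed in m/s. With f_stop (N) it stops when the force on the tool has changed by that much, and returns True; else False.
- move_joints(angles): joint-space move.
- open_gripper() and gripper_close(effort=None): open the fingers fully, or close them until they stop; effort is the grip in N (None keeps the last).
- sleep(seconds).
- ik(position, orientation): joint angles nearest the present ones, or None.
- read_state(): the state.
- grab_frame(name): name is "scene" or "top" or "wrist"; returns the picture (480x640x3 uint8, red, green, blue); there is no depth.
- calibration(name): a dict with "intrinsics" (3x3 intrinsics, pixels), "k1" (the pictures are not rectified: a ray, as slopes to the right and down, at radius r is drawn at 1 + k1 r^2 times it, then the intrinsics apply), "world_from_camera" (4x4, takes a point from camera to world coordinates). Camera axes: x right, y up, looking along -z (the intrinsics and any distortion apply to the point x, -y, -z); pixel columns grow to the right and rows downward; lengths in m; the calibration is good to about 2 mm. A picture is of the moment at which its call begins: read the wrist's pose just before it. calibration takes no time and is no camera call; for the wrist camera it gives the pose at the moment of the call.
A pose or a line that the arm cannot do raises MotionError and nothing moves.
- finish_job(): hands the job in; it is judged then, once.
The state is a dict: "time": time; "q": joint angles; "joint_velocities": joint speeds; "effort": joint torques, N m; "ee_pos": TCP position; "orientation": TCP orientation; "ft_force": force on the tool from outside, world axes, zero at the start; "torque": the same for the moment, N m; "grip_width": finger opening in m; "grasp_force": force on a finger pad.
Only numpy, scipy, OpenCV 4.12 (cv2) and the standard library are available. Lean on these libraries where they do the work, as an engineer would, in place of code of your own. Each camera call takes 0.05 s, during which the arm holds its last target. There are 200 camera calls.

### The job

One of the three identical salt tins is full and the other two are part-used: heft each of them to find the heaviest. Stand the two lighter tins upright on the wooden board for refilling, setting tins down gently, and finish while still holding the heaviest one up in the gripper, upright and still, its underside at least 15 cm above the table. Don't knock any tin over, and leave the bottle, cup, tongs and pastry wheel alone.

Things in the scene. Friction and masses are not known exactly. Their poses are not given: they have to be found in the camera images.
- tin_p_mid (a point): centre of one of three identical closed rectangular salt tins (cream with a blue band, dark steel lid), half-way up: 37.5 mm above its underside. The tin is 90 mm long (its x), 60 mm wide (its y), 75 mm tall (z up). Sides are plain and upright, lid stays shut. Starts upright on the table. Mass hidden, 0.1 to 0.7 kg; the heaviest outweighs each other tin by at least 0.2 kg. The name tells nothing about weight or place.
- tin_q_mid (a point): centre of one of three identical closed rectangular salt tins (cream with a blue band, dark steel lid), half-way up: 37.5 mm above its underside. The tin is 90 mm long (its x), 60 mm wide (its y), 75 mm tall (z up). Sides are plain and upright, lid stays shut. Starts upright on the table. Mass hidden, 0.1 to 0.7 kg; the heaviest outweighs each other tin by at least 0.2 kg. The name tells nothing about weight or place.
- tin_r_mid (a point): centre of one of three identical closed rectangular salt tins (cream with a blue band, dark steel lid), half-way up: 37.5 mm above its underside. The tin is 90 mm long (its x), 60 mm wide (its y), 75 mm tall (z up). Sides are plain and upright, lid stays shut. Starts upright on the table. Mass hidden, 0.1 to 0.7 kg; the heaviest outweighs each other tin by at least 0.2 kg. The name tells nothing about weight or place.
- board: flat wooden board fixed on the table, 360 mm long (its x), 150 mm wide (its y), 18 mm thick; origin at the centre of its underside, on the table; z up. Room for three tins in a row along its length, the tins' length along the board's: e.g. centres at x = -115, 0 and 115 mm
- bottle: loose grey glass bottle with white ceramic swing stopper, 74 mm diameter, 243 mm tall, origin at centre of underside; bystander
- cup: loose white porcelain cup with a handle (towards its +y), 82 mm rim diameter, 75 mm tall, origin at centre of underside; bystander
- tongs: loose stainless tongs lying flat, about 260 mm long (its x), 60 mm wide, 12 mm high, origin at the middle of the underside; bystander
- pastry_wheel: loose pastry wheel lying down, beech handle and brass wheel, about 180 mm long (its x), 48 mm high, origin between handle and wheel on the underside; bystander
Mind the look-alikes: they are no part of the job. What is shaped like the part that bears tin_r_mid but pink or red is not meant.

How it is judged:
At the end, for the whole second after the job is handed in: Both lighter tins stand upright (0.1 rad), let go and at rest, centres over the board (within 175 mm lengthwise, 70 mm crosswise of its centre); the heaviest is held in the fingers, upright within 0.2 rad, under 0.04 m/s, centre over 185 mm above the table (underside about 15 cm) (x of tin_p_mid in the frame of board between -0.175 and 0.175 m and y of tin_p_mid in the frame of board between -0.07 and 0.07 m and height (world z) of tin_p_mid between 0.048 and 0.062 m and angle between each of tin_p_mid, tin_r_mid's own z axis and vertical below 0.1 rad and contact force between each of tin_p, tin_r and board above 0.3 N and contact force between the fingers and tin_p below 0.2 N and linear speed of each of tin_p, tin_r below 0.03 m/s and height (world z) of tin_q_mid above 0.185 m and contact force between the fingers and tin_q above 1 N and angle between tin_q_mid's own z axis and vertical below 0.2 rad and linear speed of tin_q below 0.04 m/s and x of tin_r_mid in the frame of board between -0.175 and 0.175 m and y of tin_r_mid in the frame of board between -0.07 and 0.07 m and height (world z) of tin_r_mid between 0.048 and 0.062 m and contact force between the fingers and tin_r below 0.2 N); the arm keeps its last pose, push and grip.
It fails at once if a tin is knocked over (tilted more than 0.8 rad) (angle between any of tin_p_mid, tin_q_mid, tin_r_mid's own z axis and vertical above 0.8 rad).
It fails at once if a tin is dropped: falling free of the fingers at over 0.7 m/s (a drop of more than 25 mm) ((contact force between the fingers and tin_p below 0.1 N and linear speed of tin_p above 0.7 m/s) or (contact force between the fingers and tin_q below 0.1 N and linear speed of tin_q above 0.7 m/s) or (contact force between the fingers and tin_r below 0.1 N and linear speed of tin_r above 0.7 m/s)).
It fails at once if the bottle, cup, tongs or pastry wheel is moved more than 30 mm (distance of any of bottle, cup, tongs, pastry_wheel from where it was at the start of the episode above 0.03 m).
It also fails if it takes over 72 s, if anything falls off the work surface, if the arm or the gripper's body presses on something with over 40 N, if the wrist force passes 120 N, or if a joint passes its speed limit or range.

## Working session

There is one attempt and no reset: what is moved stays moved. The work goes in short steps, each a Python script; the robot and the scene stay as the last script left them, time stands still between calls to the robot, and variables do not carry over. Pictures are saved under pics/ and viewed, at most 10 in all, crops included, and the job is handed in when it is done.

```bash
mkdir -p pics
python3 - <<'E'
from workcell import *
import cv2,numpy as np
for n in("top","scene"):
    cv2.imwrite(f"pics/{n}.png",grab_frame(n)[:,:,::-1]); c=calibration(n); print(n,c)
print(tcp_to_tips,read_state())
E
```

```text
top {'intrinsics': array([[613.72926285,   0.        , 324.50922635],
       [  0.        , 613.72926285, 242.2718303 ],
       [  0.        ,   0.        ,   1.        ]]), 'k1': -0.08270283934026898, 'world_from_camera': array([[ 0.00781663,  0.98314648, -0.18265239,  0.29088188],
       [-0.99984594,  0.01055496,  0.01402469, -0.02120303],
       [ 0.01571621,  0.18251463,  0.98307752,  1.49456429],
       [ 0.        ,  0.        ,  0.        ,  1.        ]])}
scene {'intrinsics': array([[439.69307338,   0.        , 313.88716055],
       [  0.        , 439.69307338, 244.94295367],
       [  0.        ,   0.        ,   1.        ]]), 'k1': 0.01682986399105966, 'world_from_camera': array([[-0.46105842, -0.51401353,  0.72333618,  1.41771962],
       [ 0.88732646, -0.2590027 ,  0.38153552,  0.42063477],
       [-0.00876839,  0.81774549,  0.57551318,  0.7187723 ],
       [ 0.        ,  0.        ,  0.        ,  1.        ]])}
0.0726 {'time': 0.1, 'q': array([ 1.13893205e+00,  1.58975612e-01,  1.59813574e+00, -9.48578275e-06,
        1.38619490e+00, -2.10078542e-01]), 'joint_velocities': array([-6.93818191e-04, -1.86153913e-03, -2.39966576e-03, -2.54659543e-05,
       -6.89515720e-04, -8.36708273e-04]), 'effort': array([-2.75850480e-04, -3.96989858e+01, -3.32337463e+01, -2.81788507e-04,
        4.21021949e-03,  1.69775387e-05]), 'ee_pos': array([0.12631094, 0.56051506, 0.30300636]), 'orientation': array([ 1.10664819e-01,  9.93857416e-01, -8.14511166e-04, -2.65886330e-04]), 'ft_force': array([-0.05771352, -0.60256782, -0.23122437]), 'torque': array([-0.02335022, -0.05851278,  0.00390444]), 'grasp_force': 0.0, 'grip_width': 0.08552775435605188}
```

View pics/top.png

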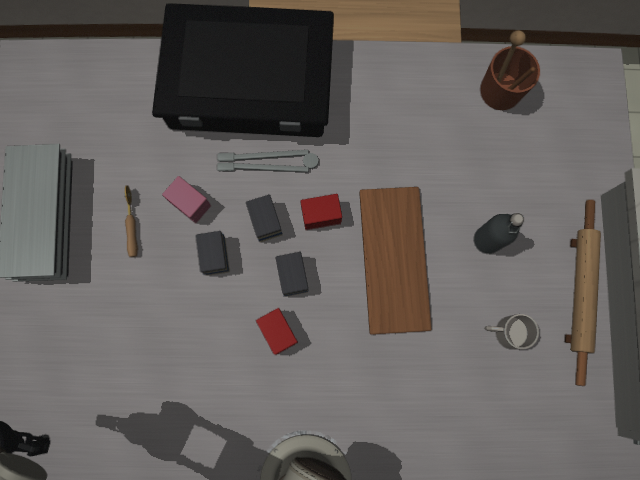

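View pics/scene.png

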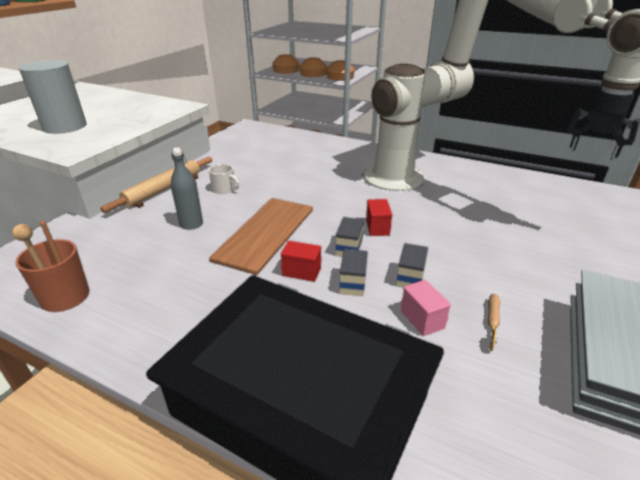

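Top view: three dark-lidded tins at about (265,218), (212,253) and (293,274). The board is centred near (395,260), with red and pink decoys beside the tins. Next I'll segment these and cast rays.

```bash
cat > h.py <<'E'
import cv2,numpy as np
from workcell import *
def cast(n,uv,z):
    c=calibration(n); T=c["world_from_camera"]
    p=cv2.undistortPoints(np.float64(uv).reshape(-1,1,2),c["intrinsics"],np.array([c["k1"],0,0,0.]))[:,0]
    d=np.c_[p[:,0],-p[:,1],-np.ones(len(p))]@T[:3,:3].T; o=T[:3,3]
    return (o+d*((z-o[2])/d[:,2])[:,None])[:,:2]
def rect(uv,z,n="top"):
    (c,(w,h),a)=cv2.minAreaRect(cast(n,uv,z).astype(np.float32)*1000)
    if w<h: w,h,a=h,w,a+90
    return [c[0]/1000,c[1]/1000,np.radians((a+90)%180-90),w,h]   # x,y,yaw of long side, mm
E
python3 - <<'E'
from h import *
im=cv2.imread("pics/top.png"); hsv=cv2.cvtColor(im,cv2.COLOR_BGR2HSV)
print(hsv[218,265],hsv[205,283],hsv[240,275],hsv[253,212],hsv[274,293])
dbg=im.copy()
def find(m,z,lo,hi,roi):
    k=np.zeros_like(m);x0,x1,y0,y1=roi;k[y0:y1,x0:x1]=m[y0:y1,x0:x1]
    k=cv2.morphologyEx(k,cv2.MORPH_OPEN,np.ones((3,3)))
    for c in cv2.findContours(k,0,2)[0]:
        if lo<cv2.contourArea(c)<hi:
            cv2.drawContours(dbg,[c],-1,(0,255,0),1); print(np.round(rect(c,z),3),cv2.contourArea(c))
find(cv2.inRange(hsv,(0,0,0),(180,90,68)),.075,300,3000,(170,350,170,310))
find(cv2.inRange(hsv,(5,90,60),(20,255,255)),.018,3000,20000,(340,450,170,350))
print('red');find(cv2.inRange(hsv,(165,110,60),(180,255,255))|cv2.inRange(hsv,(0,180,60),(4,255,255)),.075,300,3000,(150,350,170,360))
cv2.imwrite("pics/dbg.png",cv2.resize(dbg[160:370,150:450],None,fx=2.6,fy=2.6,interpolation=0))
E
```

```text
[120   8  61] [ 0  7 71] [10 11 71] [110  12  62] [110  13  60]
[4.7900e-01 3.4000e-02 2.0900e-01 9.7774e+01 6.1882e+01] 1031.5
[  0.526   0.22    0.168 101.702  68.741] 1131.0
[6.11000e-01 1.01000e-01 3.36000e-01 1.04615e+02 6.13530e+01] 968.0
[ 5.27000e-01 -2.14000e-01  6.60000e-02  3.57701e+02  1.49036e+02] 8570.0
red
[ 6.3600e-01 -3.2000e-02 -1.3880e+00  8.9499e+01  5.9472e+01] 569.0
```

View pics/dbg.png

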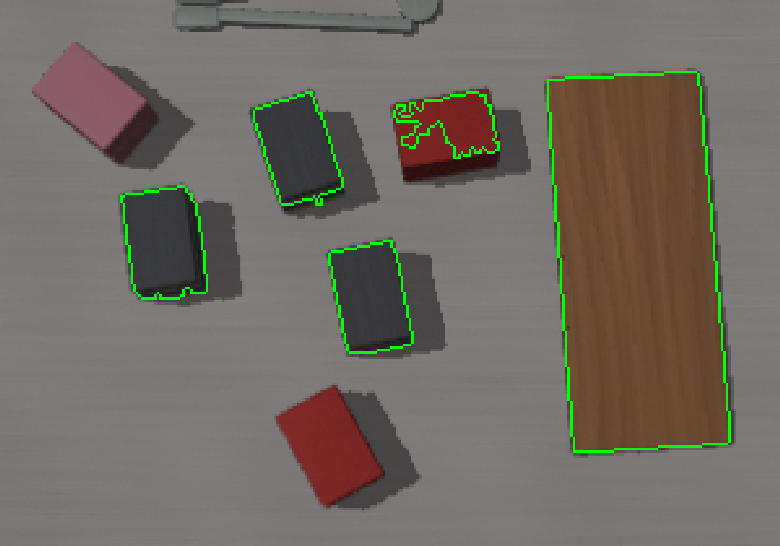

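The crop shows the mask taking in a little of the near faces. The far lid edges are clean, so I'll use those: crop (253,107)-(312,91), (122,195)-(183,186) and (329,252)-(391,240), plus the 90 mm length.

Run:
```python
from h import *
for e,l in (([(253,107),(312,91)],[(253,107),(282,205)]),([(122,195),(183,186)],[(122,195),(135,293)]),([(329,252),(391,240)],[(329,252),(348,350)])):
    P=cast("top",np.array(e)/2.6+[150,160],.075); L=cast("top",np.array(l)/2.6+[150,160],.075)
    d=P[1]-P[0]; s=L[0]-L[1]; y=np.arctan2(s[1],s[0]); u=np.array([np.cos(y),np.sin(y)])
    print(np.round(P.mean(0)-.045*u,3),"yaw",round(y,3),"edge yaw",round(np.arctan2(d[0],-d[1]),3),np.hypot(*d),np.hypot(*s))
```

```text
[0.617 0.103] yaw 0.31 edge yaw 0.285 0.05593000474969875 0.09564355449233311
[0.529 0.224] yaw 0.174 edge yaw 0.16 0.05587803327673885 0.09081436786273646
[0.48  0.033] yaw 0.21 edge yaw 0.205 0.056832722491614404 0.09020008365698713
```

```bash
cat >> h.py <<'E'
TIN=dict(A=(.616,.103,.30),B=(.528,.224,.167),C=(.480,.034,.208))
B=(.527,-.214,.066); SLOT=[(B[0]+s*np.cos(B[2]),B[1]+s*np.sin(B[2]),B[2]) for s in(-.115,0,.115)]
ZG=.042+.054          # TCP height to grasp a tin standing on the table
quat=lambda y:[np.cos(y/2),np.sin(y/2),0,0]
def fz():
    sleep(.4); v=[]
    for _ in range(10): v.append(read_state()["ft_force"][2]); sleep(.03)
    return np.mean(v)
def pick(p,base=0.,lift=.24,snap=None):
    move_ptp([p[0],p[1],base+.22],quat(p[2]))
    if snap: cv2.imwrite(snap,grab_frame("wrist")[:,:,::-1])
    f0=fz(); z=base+ZG
    hit=move_straight([p[0],p[1],z],speed=.12,f_stop=10)
    if hit: print("HIT",read_state()["ee_pos"]); return None
    gripper_close(45); s=read_state(); print("grip",s["grip_width"],s["grasp_force"])
    move_straight([p[0],p[1],lift],speed=.12)
    m=(f0-fz())/9.81; s=read_state(); print("mass",round(m,3),"w",s["grip_width"],"F",s["grasp_force"],"t",s["time"])
    return m
def place(p,base=.018):
    move_ptp([p[0],p[1],.24],quat(p[2]))
    z=base+ZG
    move_straight([p[0],p[1],z+.012],speed=.12); sleep(.2)
    hit=move_straight([p[0],p[1],z-.004],speed=.02,f_stop=3)
    print("set",hit,read_state()["ee_pos"][2]-z)
    open_gripper(); move_straight([p[0],p[1],.22],speed=.15); print("t",read_state()["time"])
E
python3 - <<'E'
from h import *
for p in list(TIN.values())+SLOT: print(np.round(p,3), ik([p[0],p[1],ZG],quat(p[2])) is not None)
m=pick(TIN["C"],snap="pics/w1.png")
if m is not None: place(SLOT[0]); cv2.imwrite("pics/t2.png",grab_frame("top")[:,:,::-1])
E
```

```text
[0.616 0.103 0.3  ] True
[0.528 0.224 0.167] True
[0.48  0.034 0.208] True
[ 0.412 -0.222  0.066] True
[ 0.527 -0.214  0.066] True
[ 0.642 -0.206  0.066] True
grip 0.05953664369361807 50.15978515148163
mass 0.376 w 0.059699901114115175 F 49.18329298496246 t 6.7917
set True 0.0009228212072881908
t 10.9417
```

View pics/t2.png

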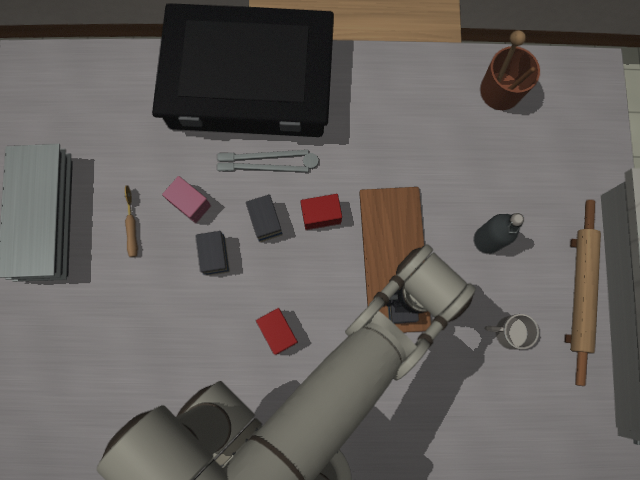

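The first tin is at about (405,312), on the near end of the board; the arm covers part of it. It was set down gently and weighs about 0.38 kg.

Run:
```python
from h import *
m=pick(TIN["A"])
if m is not None:
    place(SLOT[2])
    m=pick(TIN["B"],snap="pics/w3.png")
    cv2.imwrite("pics/t3.png",grab_frame("top")[:,:,::-1])
```

```text
grip 0.05970806118059943 49.81829524040222
mass 0.135 w 0.05919830551827361 F 49.26677763462067 t 16.775
set True 0.001216385022423938
t 21.0667
grip 0.059519739784846815 50.666497349739075
mass 0.622 w 0.059513639321926826 F 49.8103666305542 t 27.1083
```

View pics/t3.png

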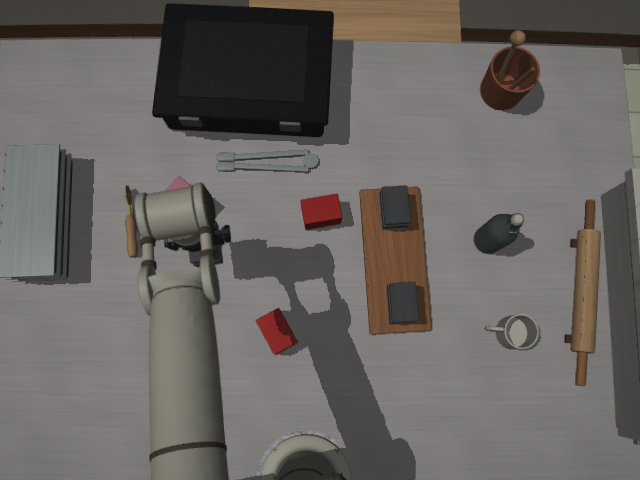

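Both lighter tins (0.38 and 0.14 kg) stand on the board at (403,303) and (396,207). The heaviest (0.62 kg) is in the gripper, so I'll raise it and hand in.

Run:
```python
from h import *
p=TIN["B"]; move_straight([p[0],p[1],.31],speed=.08); sleep(1)
s=read_state(); print(s["ee_pos"],s["grip_width"],s["grasp_force"],s["ft_force"],s["time"])
if s["grasp_force"]>20: print(finish_job())
```

```text
[0.52800864 0.22400502 0.31000331] 0.05933644005802621 49.811553955078125 [-0.75716136  0.67215345 -6.1742814 ] 29.1833
the job is handed in; nothing more can be done
None
```

I handed in the job at 29 s of the 72 s limit: the two lighter tins (about 0.38 and 0.14 kg) stand on the board, and the heaviest (about 0.62 kg) is held still with its underside about 21 cm above the table; no verdict came back.

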